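# Find and tag the tired spring mount of a vibrating table

## Robot

A 7-joint arm with a two-finger parallel gripper is mounted at the origin on the work surface. World frame = base frame: x ahead of the robot, y to its left, z up, the work surface at z = 0. Lengths are in m, angles in rad, forces in N, time in s.
With the tool pointing down it reaches from about 0.425 to 0.925 m from the base axis. Payload 6.8 kg.
Tool frame: the origin (TCP) lies at the very end of the fingers, on their centre line; the grasp point (between the pads) lies bot.grip_point_offset behind it (bot.grip_point_offset is the distance from the TCP to the grasp point, in m); z points along the fingers, y is the line along which they close (so a half turn about z gives the same grasp; the last joint's range is limited). The gripper opens to 85 mm and grips with 20 to 120 N. Pads are 22 mm wide; open, the fingers measure 114 mm over their backs; the gripper's body (76 mm by 85 mm) begins 54 mm behind the grasp point. The pads swing forward as they close: fully open they stand 13 mm farther back than shut.
Start: joints at [-1.237, 0.477, 0.022, 1.555, -0.011, 1.109, -0.083], TCP at [0.289, 0.61, 0.231] pointing down, gripper open.
Joint ranges: [-2.96, 2.96], [-0.34, 2.1], [-1.41, 1.46], [0.24, 2.44], [-1.37, 4.51], [0.17, 1.92], [-2.96, 2.96]. Speed limits (rad/s): [2.39, 2.39, 3.14, 3.14, 3.14, 3.14, 3.14].

## Interface

Orientations are given as a unit quaternion [w, x, y, z].
In Python, from station import bot, imaging gives the robot as it stands. The module is installed in compiled form; this text tells all that it offers.
- The arm moves only by the tool carry_out, never from a script. Its argument "targets" is one flat list of numbers, 5 for each row, row after row: the closure in counts, from 0 (fully open) to 255 (shut), then the shift along the world's x, y, z in mm, then the turn about the world's z in degrees. A call has 1 to 20 rows; each row shifts and turns the commanded pose from where the row before left it; what a row does not reach is not made up. A row lasts 1/10 s, in which the tool goes at most 50 mm and 8.59 degrees, less where a joint would pass 70% of its speed; a pose out of reach is approached as far as the arm can. A call is refused whole if a number of a shift passes 50 or a number of a turn 8.59, either way. A call with a gripper value outside its range is refused whole. The fingers move at their own pace and stop on an object; "newtons" is the grip in N (left out, the last holds). Time passes only in rows, so rows that do not move let the fingers close. It gives the time, the measured TCP pose, the force, the opening and the grip force at its end, in the units of the state.
- bot.get_obs(): the state, without advancing time (a new reading comes with each control period).
- imaging.read_camera(name): name is "scene" or "side" or "wrist"; returns a dict with "frame" (384x512x3 uint8, red, green, blue), "fov_y" (degrees; the focal length in pixels is half the picture's height over the tangent of half this angle, whatever the lens; pixels are square), "cx", "cy" (the principal point, pixels), "k1" (the pictures are not rectified: a ray, as slopes to the right and down, at radius r is drawn at 1 + k1 r^2 times it, then the intrinsics apply), "pose" (4x4, takes a point from camera to world coordinates); the wrist camera has in their place "tool_from_camera" (4x4, takes a point from camera to tool coordinates, whose origin is the TCP and whose axes are the flange's). Camera axes: x right, y up, looking along -z (the intrinsics and any distortion apply to the point x, -y, -z); pixel columns grow to the right and rows downward; lengths in m; the calibration is good to about 2 mm. A picture is of the moment at which its call begins: read the wrist's pose just before it. There is no depth.
- bot.hand_in(): hands the job in; it is judged then, once.
The state is a dict: "t": time; "q": joint angles; "joint_vel": joint speeds; "joint_torque": joint torques, N m; "eef_pos": TCP position; "tool_rot": TCP orientation; "contact_force": force on the tool from outside, world axes, zero at the start; "torque": the same for the moment, N m; "gripper_width": opening from 0.0 (shut) to 1.0 (fully open); "grasp_force": force on a finger pad.
Only numpy, scipy, OpenCV 4.12 (cv2) and the standard library are available. Lean on these libraries where they do the work, as an engineer would, in place of code of your own. Each camera call takes 0.05 s, during which the arm holds its last target. There are 200 camera calls.

## Task

One of the three spring mounts on the base of the mould-room vibrating table has gone soft. With the fingertips, press the mounts' rubber-topped caps down about a centimetre each, one after another from the robot's left to its right, to feel which is the softest, then push that mount's hinged tag down flat to mark it for replacement. Leave the other two tags raised, do not pull a cap up, and do not pick up or shift any of the things lying around.

Things in the scene. Friction and masses are not known exactly. Their poses are not given: they have to be found in the camera images.
- base: Base of a vibrating table, deck taken off: fixed grey steel slab 300 (x) by 420 (y) mm, top 30 mm above the worktop. Origin on the worktop under its centre, x away from the robot, y to the robot's left. Three look-alike spring mounts stand on it at (0, +130), (80, 0) and (0, -130) mm: left, middle, right. A control box, its knob's top 87 mm above the worktop, stands behind the right mount.
- pad_left (a point): Centre of the left mount's cap top when not pressed (rubber disc 47 mm across on a coil spring), 102 mm above the worktop; this point stays when the cap goes down. Travel 16 mm, springs back. Resistance grows evenly from zero: at 10 mm the softest mount pushes back about 3 N, the others about 6 and 9.5 N. Which mount is softest changes from run to run.
- tag_left_edge (a point): Middle of the rolled free edge (6 mm thick, 32 mm wide) of the left mount's tag, an aluminium plate reaching 42 mm from a hinge pin that is parallel to the base's y axis, 52 mm in front of the cap's centre (robot's side), 62 mm above the worktop. Raised, it slants up and towards the robot, its edge 27 mm above the pin; down, it lies level, its edge level with the pin.
- tag_left (a joint): Angle of the left mount's tag, rad: 0 fully raised (slanting 40 degrees above level), 0.70 down flat against its stop. Stiff hinge that stays where it is left; about 1 to 2 N on the edge, downwards and towards the robot, moves it.
- pad_middle (a point): Centre of the middle mount's cap top when not pressed (rubber disc 47 mm across on a coil spring), 102 mm above the worktop; this point stays when the cap goes down. Travel 16 mm, springs back. Resistance grows evenly from zero: at 10 mm the softest mount pushes back about 3 N, the others about 6 and 9.5 N. Which mount is softest changes from run to run.
- tag_middle_edge (a point): Middle of the rolled free edge (6 mm thick, 32 mm wide) of the middle mount's tag, an aluminium plate reaching 42 mm from a hinge pin that is parallel to the base's y axis, 52 mm in front of the cap's centre (robot's side), 62 mm above the worktop. Raised, it slants up and towards the robot, its edge 27 mm above the pin; down, it lies level, its edge level with the pin.
- tag_middle (a joint): Angle of the middle mount's tag, rad: 0 fully raised (slanting 40 degrees above level), 0.70 down flat against its stop. Stiff hinge that stays where it is left; about 1 to 2 N on the edge, downwards and towards the robot, moves it.
- pad_right (a point): Centre of the right mount's cap top when not pressed (rubber disc 47 mm across on a coil spring), 102 mm above the worktop; this point stays when the cap goes down. Travel 16 mm, springs back. Resistance grows evenly from zero: at 10 mm the softest mount pushes back about 3 N, the others about 6 and 9.5 N. Which mount is softest changes from run to run.
- tag_right_edge (a point): Middle of the rolled free edge (6 mm thick, 32 mm wide) of the right mount's tag, an aluminium plate reaching 42 mm from a hinge pin that is parallel to the base's y axis, 52 mm in front of the cap's centre (robot's side), 62 mm above the worktop. Raised, it slants up and towards the robot, its edge 27 mm above the pin; down, it lies level, its edge level with the pin.
- tag_right (a joint): Angle of the right mount's tag, rad: 0 fully raised (slanting 40 degrees above level), 0.70 down flat against its stop. Stiff hinge that stays where it is left; about 1 to 2 N on the edge, downwards and towards the robot, moves it.
- cup: Clear plastic mixing cup, 60 mm across, 65 mm tall, standing on the base behind the left mount; loose, leave it alone. Origin at the centre of its underside.
- locknut: Steel ring nut, 30 mm across, 11 mm tall, lying on the base between the left and middle tags; loose, leave it alone. Origin at the centre of its underside.
- wrench: Steel spanner 150 mm long, lying on the base near its front edge; loose, leave it alone. Origin at the centre of its underside.
- bottle: Clear water bottle, 64 mm across, 190 mm tall; loose, leave it alone. Origin at the centre of its underside.
- can: Drinks can, 66 mm across, 115 mm tall; loose, leave it alone. Origin at the centre of its underside.
- brush: Paint brush 180 mm long, lying on the worktop; loose, leave it alone. Origin at the centre of its underside.
- spatula: Spatula 200 mm long, lying on the worktop; loose, leave it alone. Origin at the centre of its underside.

How it is judged:
On the way, in this order (a step that is already met when the one before it is completed fails the run):
1. the left mount's cap is pressed down (more than 4 mm) by the fingers (((horizontal distance between spring_1 and pad_left below 0.03 m and value of joint cap_1 above 0.004 m and contact force between the fingers and spring_1 above 0.5 N) or (horizontal distance between spring_2 and pad_left below 0.03 m and value of joint cap_2 above 0.004 m and contact force between the fingers and spring_2 above 0.5 N) or (horizontal distance between spring_3 and pad_left below 0.03 m and value of joint cap_3 above 0.004 m and contact force between the fingers and spring_3 above 0.5 N))), for 0.2 s.
2. the middle mount's cap is pressed down (more than 4 mm) by the fingers (((horizontal distance between spring_1 and pad_middle below 0.03 m and value of joint cap_1 above 0.004 m and contact force between the fingers and spring_1 above 0.5 N) or (horizontal distance between spring_2 and pad_middle below 0.03 m and value of joint cap_2 above 0.004 m and contact force between the fingers and spring_2 above 0.5 N) or (horizontal distance between spring_3 and pad_middle below 0.03 m and value of joint cap_3 above 0.004 m and contact force between the fingers and spring_3 above 0.5 N))), for 0.2 s.
3. the right mount's cap is pressed down (more than 4 mm) by the fingers (((horizontal distance between spring_1 and pad_right below 0.03 m and value of joint cap_1 above 0.004 m and contact force between the fingers and spring_1 above 0.5 N) or (horizontal distance between spring_2 and pad_right below 0.03 m and value of joint cap_2 above 0.004 m and contact force between the fingers and spring_2 above 0.5 N) or (horizontal distance between spring_3 and pad_right below 0.03 m and value of joint cap_3 above 0.004 m and contact force between the fingers and spring_3 above 0.5 N))), for 0.2 s.
4. the softest mount's tag is pushed down flat (((horizontal distance between spring_1 and pad_left below 0.03 m and value of joint tag_left above 0.55 rad and value of joint each of tag_middle, tag_right below 0.25 rad) or (horizontal distance between spring_1 and pad_middle below 0.03 m and value of joint tag_middle above 0.55 rad and value of joint each of tag_left, tag_right below 0.25 rad) or (horizontal distance between spring_1 and pad_right below 0.03 m and value of joint tag_right above 0.55 rad and value of joint each of tag_left, tag_middle below 0.25 rad))), for 0.2 s.
At the end, for the whole second after the job is handed in: The softest mount's tag is down (joint above 0.55 of 0.70 rad), the other two tags are still raised (below 0.25 rad), all three caps have sprung back to within 2 mm of free, and no loose thing is more than 25 mm from where it was (((horizontal distance between spring_1 and pad_left below 0.03 m and value of joint tag_left above 0.55 rad and value of joint each of tag_middle, tag_right below 0.25 rad) or (horizontal distance between spring_1 and pad_middle below 0.03 m and value of joint tag_middle above 0.55 rad and value of joint each of tag_left, tag_right below 0.25 rad) or (horizontal distance between spring_1 and pad_right below 0.03 m and value of joint tag_right above 0.55 rad and value of joint each of tag_left, tag_middle below 0.25 rad)) and value of joint cap_1 between -0.002 and 0.002 m and value of joint cap_2 between -0.002 and 0.002 m and value of joint cap_3 between -0.002 and 0.002 m and distance of each of cup, locknut, wrench, bottle, can, brush, spatula from where it was at the start of the episode below 0.025 m); the robot touches nothing.
It fails at once if the tag of a mount that is not the softest is pushed down (past 0.35 rad) ((horizontal distance between spring_2 and pad_left below 0.03 m and value of joint tag_left above 0.35 rad) or (horizontal distance between spring_2 and pad_middle below 0.03 m and value of joint tag_middle above 0.35 rad) or (horizontal distance between spring_2 and pad_right below 0.03 m and value of joint tag_right above 0.35 rad) or (horizontal distance between spring_3 and pad_left below 0.03 m and value of joint tag_left above 0.35 rad) or (horizontal distance between spring_3 and pad_middle below 0.03 m and value of joint tag_middle above 0.35 rad) or (horizontal distance between spring_3 and pad_right below 0.03 m and value of joint tag_right above 0.35 rad)).
It fails at once if a cap is pulled up by more than 5 mm (value of joint any of cap_1, cap_2, cap_3 below -0.005 m).
It fails at once if a loose thing is picked up, carried or shoved more than 25 mm (distance of any of cup, locknut, wrench, bottle, can, brush, spatula from where it was at the start of the episode above 0.025 m).
It also fails if it takes over 51 s, if anything falls off the work surface, if the arm or the gripper's body presses on something with over 40 N, if the wrist force passes 120 N, or if a joint passes its speed limit or range.

## Working session

There is one attempt and no reset: what is moved stays moved. The work goes in short steps, Python scripts to look and compute and a tool call to move; the robot and the scene stay as the last step left them, time stands still between calls to the robot, and variables do not carry over. Pictures are saved under pics/ and viewed, at most 10 in all, crops included, and the job is handed in when it is done.

Besides the shell and the picture viewer there is one more tool, called after "Emit:" in YAML: its name, and indented under it one key for each argument. carry_out: Moves the arm, as the interface text tells. Its arguments: {"type":"object","properties":{"targets":{"type":"array","items":{"type":"number"}},"newtons":{"type":"number"}},"required":["targets"]}

```bash
mkdir -p pics
python3 - <<'E'
from station import bot, imaging
import cv2,numpy as np,pickle
d={}
for n in("scene","side"):
    c=imaging.read_camera(n);d[n]=c
    cv2.imwrite(f"pics/{n}0.png",c["frame"][:,:,::-1])
    print(n,c["fov_y"],c["cx"],c["cy"],c["k1"],np.round(c["pose"],3).tolist())
pickle.dump(d,open("c.pkl","wb"))
o=bot.get_obs();print(o["t"],o["eef_pos"],o["tool_rot"],o["contact_force"],bot.grip_point_offset)
E
```

```text
scene 45.44533138336168 248.77371815821866 190.0264518105731 -0.15716364589530316 [[0.484, -0.635, 0.602, 1.289], [0.875, 0.341, -0.344, -0.439], [0.013, 0.693, 0.72, 1.064], [0.0, 0.0, 0.0, 1.0]]
side 49.30974722095402 248.66218759719112 180.72668266064937 0.02413881948704572 [[0.883, 0.282, -0.375, 0.007], [-0.469, 0.503, -0.726, -0.868], [-0.016, 0.817, 0.576, 0.762], [0.0, 0.0, 0.0, 1.0]]
0.1 [0.28839692 0.60969787 0.23041939] [-1.10173929e-04  2.19103563e-01  9.75701253e-01 -8.25630529e-04] [ 0.50505614 -0.01814714 -0.10301937] 0.0187
```

View pics/scene0.png

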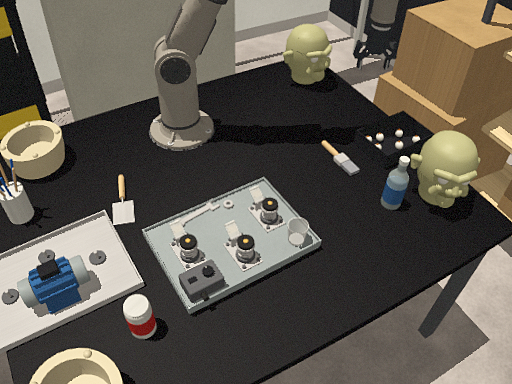

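View pics/side0.png

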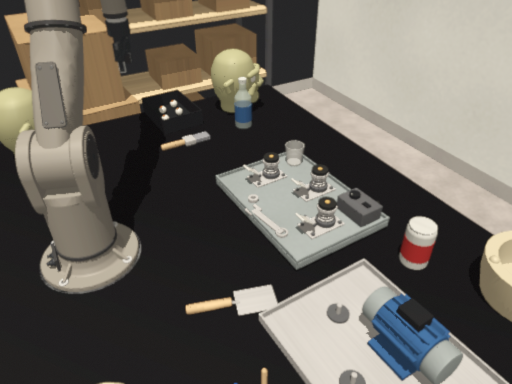

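The scene view looks back at the robot. The caps are at about left (269,203), middle (246,240) and right (188,240); in the side view they are at (271,157), (320,170) and (327,203). Next I locate the orange marks on the caps and triangulate.

```bash
cat > h.py <<'E'
import numpy as np,cv2
def ray(c,u,v,pose=None):
    f=c["frame"].shape[0]/2/np.tan(np.radians(c["fov_y"])/2)
    K=np.array([[f,0,c["cx"]],[0,f,c["cy"]],[0,0,1]])
    p=cv2.undistortPoints(np.array([[[u,v]]],float),K,np.array([c["k1"],0,0,0.]))[0,0]
    P=c["pose"] if pose is None else pose
    return P[:3,3],P[:3,:3]@np.array([p[0],-p[1],-1])
def plane(c,u,v,z,pose=None):
    o,d=ray(c,u,v,pose);return o+d*(z-o[2])/d[2]
def tri(*rs):
    A=0;b=0
    for o,d in rs:
        d=d/np.linalg.norm(d);M=np.eye(3)-np.outer(d,d);A=A+M;b=b+M@o
    return np.linalg.solve(A,b)
E
python3 - <<'E'
import pickle,numpy as np,cv2
from h import *
d=pickle.load(open("c.pkl","rb"))
G={"scene":[(269,203),(246,240),(188,240)],"side":[(271,157),(320,170),(327,203)]}
R={}
tiles=[]
for n in G:
    f=d[n]["frame"];hsv=cv2.cvtColor(f,cv2.COLOR_RGB2HSV)
    m=((hsv[...,0]>8)&(hsv[...,0]<30)&(hsv[...,1]>110)&(hsv[...,2]>60)).astype(np.uint8)
    for i,(u,v) in enumerate(G[n]):
        w=m[v-10:v+11,u-14:u+15];ys,xs=np.nonzero(w)
        p=(xs.mean()+u-14,ys.mean()+v-10) if len(xs) else (u,v)
        R[n,i]=p;print(n,i,len(xs),np.round(p,1),np.round(plane(d[n],*p,.102),4))
        tiles.append(cv2.resize(f[v-25:v+35,u-30:u+30],None,fx=4.3,fy=4.3,interpolation=cv2.INTER_CUBIC))
for i in range(3):
    print(i,tri(ray(d["scene"],*R["scene",i]),ray(d["side"],*R["side",i])))
cv2.imwrite("pics/t.png",np.vstack([np.hstack(tiles[:3]),np.hstack(tiles[3:])])[:,:,::-1])
E
```

```text
scene 0 18 [269.8 202.5] [0.5561 0.0479 0.102 ]
scene 1 22 [245.3 240.5] [ 0.6421 -0.0783  0.102 ]
scene 2 23 [187.3 240. ] [ 0.5681 -0.2125  0.102 ]
side 0 17 [270.9 155.6] [0.5552 0.0462 0.102 ]
side 1 17 [319.6 168.3] [ 0.641  -0.0808  0.102 ]
side 2 22 [327.2 201.2] [ 0.5683 -0.2138  0.102 ]
0 [0.55589899 0.04790993 0.1012401 ]
1 [ 0.64200842 -0.07868035  0.10103543]
2 [ 0.56843238 -0.21297359  0.10185778]
```

View pics/t.png

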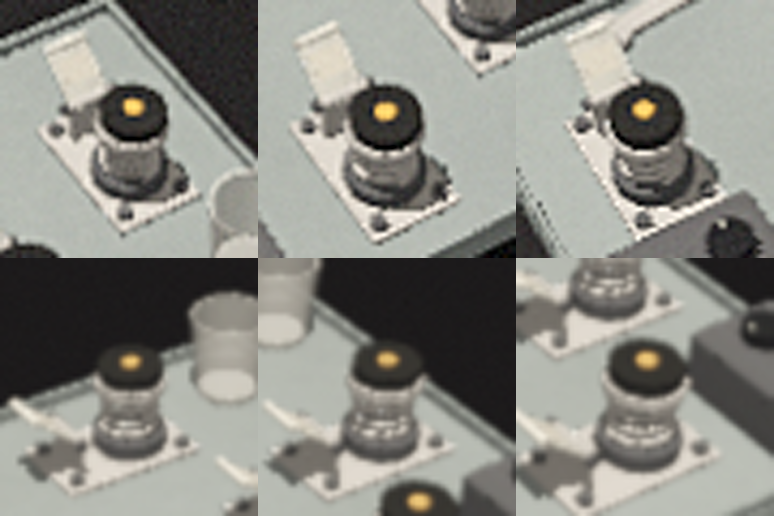

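Cap centres from the two views: L (0.556, 0.047), M (0.6415, -0.0795), R (0.568, -0.213), with the base turned about +2.7°. I'll close the fingers and move above the left cap.

Emit:
carry_out:
  targets: [255,13.4,-28.1,0,0,255,13.4,-28.1,0,0,255,13.4,-28.1,0,0,255,13.4,-28.1,0,0,255,13.4,-28.1,0,0,255,13.4,-28.1,0,0,255,13.4,-28.1,0,0,255,13.4,-28.1,0,0,255,13.4,-28.1,0,0,255,13.4,-28.1,0,0,255,13.4,-28.1,0,0,255,13.4,-28.1,0,0,255,13.4,-28.1,0,0,255,13.4,-28.1,0,0,255,13.4,-28.1,0,0,255,13.4,-28.1,0,0,255,13.4,-28.1,0,0,255,13.4,-28.1,0,0,255,13.4,-28.1,0,0,255,13.4,-28.1,0,0]

```text
t: 2.1
eef_pos: [0.5567, 0.047, 0.231]
tool_rot: [-0.0, 0.219, 0.976, -0.0]
contact_force: [0.4, 0.0, 0.5]
gripper_width: 0.001
grasp_force: 0.0
```

Emit:
carry_out:
  targets: [255,0,0,-40,0,255,0,0,-40,0,255,0,0,-20,0,255,0,0,-10,0,255,0,0,-5,0,255,0,0,0,0,255,0,0,0,0]

```text
t: 2.8
eef_pos: [0.5575, 0.0484, 0.1174]
tool_rot: [0.001, 0.219, 0.976, 0.0]
contact_force: [-0.7, 0.3, 0.4]
gripper_width: -0.002
grasp_force: 0.0
```

Emit:
carry_out:
  targets: [255,0,0,-5,0,255,0,0,-5,0,255,0,0,-5,0,255,0,0,-5,0,255,0,0,-4,0,255,0,0,0,0,255,0,0,0,0,255,0,0,0,0,255,0,0,0,0,255,0,0,0,0]

```text
t: 3.8
eef_pos: [0.5568, 0.0483, 0.0929]
tool_rot: [0.0, 0.219, 0.976, 0.0]
contact_force: [-2.5, -0.4, 8.3]
gripper_width: -0.002
grasp_force: 4.4
```

About 8.3 N at roughly 9 mm, so the left mount looks like the stiffest. Now the middle mount.

Emit:
carry_out:
  targets: [255,0,0,10,0,255,0,0,25,0,255,14,-21,0,0,255,14,-21,0,0,255,14,-21,0,0,255,14,-21,0,0,255,14,-21,0,0,255,14,-22,0,0,255,0,0,-6,0,255,0,0,-5,0,255,0,0,0,0,255,0,0,0,0,255,0,0,0,0]

```text
t: 5.1
eef_pos: [0.6405, -0.0778, 0.1165]
tool_rot: [-0.0, 0.218, 0.976, 0.0]
contact_force: [0.8, -0.4, 0.1]
gripper_width: 0.004
grasp_force: 0.0
```

Emit:
carry_out:
  targets: [255,0,0,-5,0,255,0,0,-5,0,255,0,0,-5,0,255,0,0,-5,0,255,0,0,-4,0,255,0,0,0,0,255,0,0,0,0,255,0,0,0,0,255,0,0,0,0,255,0,0,0,0]

```text
t: 6.1
eef_pos: [0.6406, -0.0786, 0.0927]
tool_rot: [-0.0, 0.219, 0.976, 0.0]
contact_force: [-2.3, 0.4, 6.0]
gripper_width: 0.003
grasp_force: 2.9
```

The middle mount reads about 6 N. Now the right.

Emit:
carry_out:
  targets: [255,0,0,10,0,255,0,0,25,0,255,-12,-22,0,0,255,-12,-22,0,0,255,-12,-22,0,0,255,-12,-22,0,0,255,-12,-23,0,0,255,-12,-23,0,0,255,0,0,-6,0,255,0,0,-5,0,255,0,0,0,0,255,0,0,0,0,255,0,0,0,0]

```text
t: 7.4
eef_pos: [0.5692, -0.2118, 0.1163]
tool_rot: [0.0, 0.218, 0.976, 0.0]
contact_force: [-0.7, 0.6, 0.2]
gripper_width: 0.002
grasp_force: 0.0
```

Emit:
carry_out:
  targets: [255,0,0,-5,0,255,0,0,-5,0,255,0,0,-5,0,255,0,0,-5,0,255,0,0,-4,0,255,0,0,0,0,255,0,0,0,0,255,0,0,0,0,255,0,0,0,0,255,0,0,0,0]

```text
t: 8.4
eef_pos: [0.5686, -0.2127, 0.0924]
tool_rot: [-0.0, 0.219, 0.976, 0.0]
contact_force: [-0.9, 1.7, 2.9]
gripper_width: 0.001
grasp_force: 1.5
```

About 2.9 N, so the right mount is the softest. I'll lift, move above its tag edge (around (0.482, -0.217)) and look from close by before pressing.

Emit:
carry_out:
  targets: [255,0,0,10,0,255,0,0,30,0,255,-22,-1,5,0,255,-22,-1,0,0,255,-22,-1,0,0,255,-21,-1,0,0,255,0,0,-15,0,255,0,0,0,0,255,0,0,0,0,255,0,0,0,0]

```text
t: 9.4
eef_pos: [0.4825, -0.217, 0.123]
tool_rot: [0.001, 0.219, 0.976, -0.0]
contact_force: [-0.7, 0.3, -1.0]
gripper_width: -0.005
grasp_force: 0.0
```

Run:
```python
from station import bot, imaging
import cv2,numpy as np
o=bot.get_obs();print(o["eef_pos"],o["contact_force"])
a=[]
for n,(u,v) in(("scene",(180,215)),("side",(305,205))):
    f=imaging.read_camera(n)["frame"];a.append(cv2.resize(f[v-60:v+60,u-60:u+60],(400,400),interpolation=cv2.INTER_CUBIC))
cv2.imwrite("pics/p.png",np.hstack(a)[:,:,::-1])
```

```text
[ 0.48245854 -0.21699854  0.12295609] [-0.6800754   0.3002119  -1.02034322]
```

View pics/p.png

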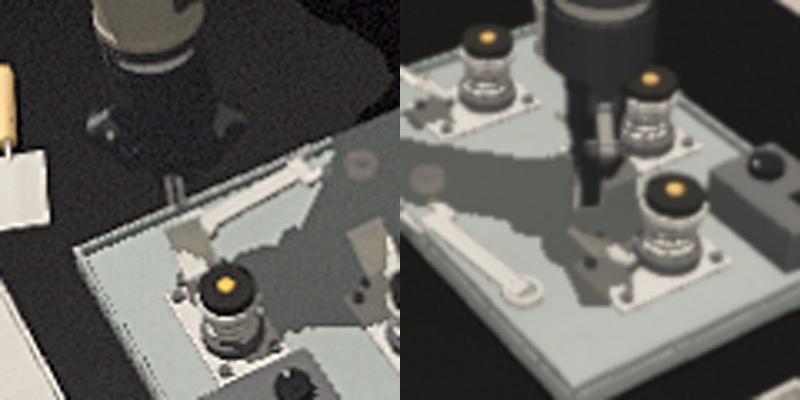

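In both crops the fingertip hangs just above the right tag's free edge: about (175,200) against the edge at (190,230) in the scene crop, and (590,200) against (580,235) in the side crop. Now I press down.

Emit:
carry_out:
  targets: [255,-3,0,-10,0,255,0,0,-10,0,255,0,0,-6,0,255,0,0,-5,0,255,-1,0,-5,0,255,-1,0,-5,0,255,-1,0,-5,0,255,-1,0,-5,0,255,0,0,-4,0,255,0,0,-3,0,255,0,0,0,0,255,0,0,0,0,255,0,0,0,0]

```text
t: 10.8
eef_pos: [0.4746, -0.2168, 0.0647]
tool_rot: [-0.0, 0.219, 0.976, 0.0]
contact_force: [-3.0, -0.0, 6.5]
gripper_width: -0.003
grasp_force: 3.3
```

It reads 6.5 N at z = 0.0647, so the tag appears to be on its stop. One more small press, then lift clear and look.

Emit:
carry_out:
  targets: [255,0,0,-2,0,255,0,0,0,0,255,0,0,0,0,255,0,0,10,0,255,0,0,30,0,255,0,0,45,0,255,0,0,45,0,255,0,0,45,0,255,0,0,0,0,255,0,0,0,0,255,0,0,0,0]

```text
t: 11.9
eef_pos: [0.4739, -0.2163, 0.2361]
tool_rot: [-0.001, 0.219, 0.976, 0.0]
contact_force: [-0.1, -0.3, -0.1]
gripper_width: 0.006
grasp_force: 0.0
```

Run:
```python
from station import bot, imaging
import cv2,numpy as np
o=bot.get_obs();print(o["eef_pos"],o["contact_force"])
a=[]
for n,(u,v) in(("scene",(220,220)),("side",(305,195))):
    f=imaging.read_camera(n)["frame"];a.append(cv2.resize(f[v-70:v+70,u-70:u+70],(400,400),interpolation=cv2.INTER_CUBIC))
cv2.imwrite("pics/q.png",np.hstack(a)[:,:,::-1])
```

```text
[ 0.47393212 -0.21631573  0.23613962] [-0.09397964 -0.32934476 -0.11050312]
```

View pics/q.png

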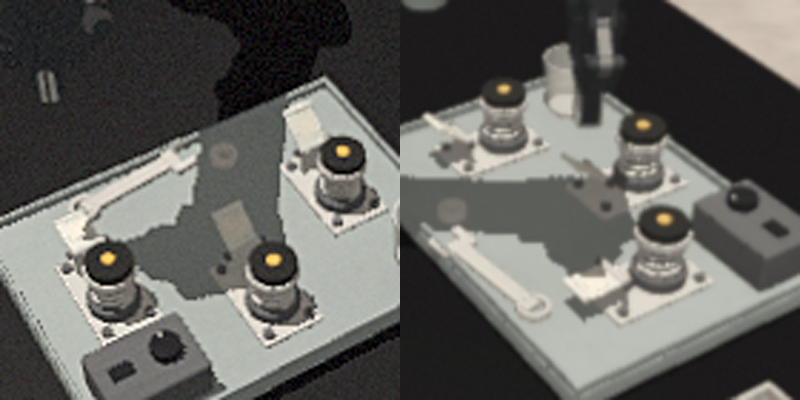

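The right tag lies flat (side crop, about (595,285)). The left and middle tags are still raised, the wrench, nut and cup look unmoved, and the arm is clear of everything. I'm handing it in.

```bash
python3 -c "
from station import bot
print(bot.hand_in())"
```

```text
the job is handed in; nothing more can be done
None
```

The right mount is the softest (about 2.9 N at roughly 10 mm, against 6.0 N middle and 8.3 N left); its tag is pushed down flat, the other two tags are still raised, and the job is handed in, with no verdict returned.

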